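Check the batter dispenser's squeeze lever

TASK

Check the hand lever of the batter dispenser before filling: with the outside of the fingers press the lever in towards its grip bar until it stops, keep it there a moment, let it spring fully back out, then press it in to its stop a second time and finish while still holding it there, so that the gap left to the bar can be seen. Only push on the lever's outer face without forcing it past the stop: do not pinch it, do not reach between lever and bar, do not touch the bar, and leave the cup under the spout and the other things where they stand.

Things in the scene. Friction and masses are not known exactly. Their poses are not given: they have to be found in the camera images.
- dispenser: Batter dispenser fixed to the worktop: steel base 170 x 150 mm (top 14 mm up), column with ball top 240 mm high behind, steel funnel (rim 128 mm wide, 225 mm high), spout end 78 mm up. Origin: on the worktop under the spout; +x from spout to column, -y along the grip bar, z up. Turned up to 0.4 rad from world axes: the bar points to the robot's right, the lever is on its robot side.
- grip_bar: Fixed horizontal bar with black rubber grip, 24 mm thick (end flanges 27 mm), 198 mm long along the dispenser's -y, axis 110 mm above the worktop. Origin: its root, at (0, -22, 110) mm in the dispenser's frame; axes as the dispenser's. Not to be touched.
- squeeze_lever (a joint): Lever angle about its upright pivot, rad: 0 = fully out (rest), 0.30 = in against its built-in rigid stop, where about 17 mm of gap to the grip bar remains at the press point. A spring returns it: at the press point it takes about 1.5 N to start and 4 to 5 N just short of the stop.
- lever_face: The lever's outer half: bent steel strip 20 mm tall (100 to 120 mm above the worktop), its near-straight outer part 97 mm long, ending in a rounded nose 18 mm thick, 161 mm from the pivot. Its outer face looks to the dispenser's -x: push on it. Origin: on the pivot axis at mid-height; axes as the dispenser's at angle 0, turned about +z by the joint value.
- lever_back: The lever's inner half, a 5 mm dark steel strip facing the grip bar, same origin and axes as lever_face. The fingers must not touch it (no reaching in between, no pinching).
- lever_press (a point): Point to press on the lever's outer face, 110 mm above the worktop, 140 mm from the pivot, at (-51, -130, 0) mm in lever_face's frame, moving with it: about 41 mm from rest to stop, mostly to the dispenser's +x. The space in front (-x) is free down to the worktop; the funnel's rim is 100 mm or more to the side.
- lever_hinge (a point): Point on the lever's pivot axis, at mid-height of the lever: (-30, -36, 110) mm in the dispenser's frame. The axis is vertical; axes as the dispenser's.
- waiting_cup: Small foil baking cup, 85 mm wide, 48 mm high, standing loose on the dispenser's base under the spout. Origin: centre of its underside. Bystander.
- sugar_shaker: Clear sugar shaker with a light grey top, 44 mm wide, 90 mm high, standing loose behind and to the right of the lever. Origin: centre of its underside. Bystander.
- piping_nozzle: Conical metal piping nozzle, 27 mm wide, 46 mm high, standing loose to the left of the dispenser. Origin: centre of its underside. Bystander.

How it is judged:
On the way, in this order (a step that is already met when the one before it is completed fails the run):
1. the lever is pressed in to its stop by the fingers on its outer face and kept there for 0.3 s (value of joint squeeze_lever above 0.283 rad and contact force between the fingers and lever_face above 2 N), for 0.3 s.
2. the lever has sprung fully back out (value of joint squeeze_lever below 0.02 rad), for 0.2 s.
At the end, for the whole second after the job is handed in: After one full press and full return, the fingers hold the lever against its stop (joint above 0.283 of 0.30 rad) by pushing on its outer face with 3 to 40 N, nothing touches the grip bar, and cup, shaker and nozzle are within 15 mm of where they stood (value of joint squeeze_lever above 0.283 rad and contact force between the fingers and lever_face between 3 and 40 N and contact force between anything else and grip_bar below 0.5 N and distance of each of waiting_cup, sugar_shaker, piping_nozzle from where it was at the start of the episode below 0.015 m); the arm keeps its last pose, push and grip.
It fails at once if the grip bar is touched (contact force between any of the fingers, the arm and grip_bar above 1 N).
It fails at once if the lever is gripped or pushed from its inner side (contact force between the fingers and lever_back above 1 N).
It fails at once if the lever is forced against its stop with more than 40 N (contact force between anything else and lever_face above 40 N).
It fails at once if the cup, shaker or nozzle is moved more than 15 mm or lifted (distance of any of waiting_cup, sugar_shaker, piping_nozzle from where it was at the start of the episode above 0.015 m).
It also fails if it takes over 45 s, if anything falls off the work surface, if the arm or the gripper's body presses on something with over 40 N, if the wrist force passes 120 N, or if a joint passes its speed limit or range.

ROBOT

A 6-joint arm with a two-finger parallel gripper is mounted at the origin on the work surface; the furniture and walls round the work are solid. World frame = base frame: x ahead of the robot, y to its left, z up, the work surface at z = 0. Lengths are in m, angles in rad, forces in N, time in s.
With the tool pointing down it reaches from about 0.3 to 0.875 m from the base axis. Payload 6.4 kg.
Tool frame: the origin (TCP) lies at the very end of the fingers, on their centre line; the grasp point (between the pads) lies 19 mm behind it; x points along the fingers, z is the direction in which the jaws open and shut, and the axes are right-handed (so a half turn about x gives the same grasp; the last joint's range is limited). The gripper opens to 88 mm and grips with 3 to 60 N. Pads are 18 mm wide; open, the fingers measure 123 mm over their backs; the gripper's body (75 mm by 187 mm) begins 45 mm behind the grasp point.
Start: joints at [0.917, 0.181, 1.607, -0, 1.354, -0.206], TCP at [0.249, 0.518, 0.239] pointing down, gripper open.
Joint ranges: [-2.99, 2.99], [-0.89, 2.07], [0.3, 2.58], [-1.14, 4.28], [0, 2.63], [-3.12, 3.12]. Speed limits (rad/s): [2.57, 2.57, 3.01, 3.14, 3.14, 3.14].

INTERFACE

Orientations are given as a rotation vector (axis times angle).
In Python, from bench import env gives the robot as it stands.
- The arm moves only by the shell command python3 -m crank 'ROWS' [FORCE]. ROWS is JSON, a list of rows, each an object with "jaw": the opening, from 0 (shut) to 1 (fully open); "dp": the shift along the tool's x, y, z in mm, a list of three; "rotation": the turn, a rotation vector about the tool's x, y, z in rad, a list of three. In form: [{"jaw": jaw, "dp": [tx, ty, tz], "rotation": [rx, ry, rz]}, ...]. A call has 1 to 20 rows; each row shifts and turns the commanded pose from where the row before left it, along the tool's axes as they then stand; what a row does not reach is not made up. A row lasts 1/8 s, in which the tool goes at most 62.5 mm and 10.7 degrees, less where a joint would pass 70% of its speed; a pose out of reach is approached as far as the arm can. A call is refused whole if a number of a shift passes 62.5 or a number of a turn 0.188, either way. A call with a gripper value outside its range is refused whole. The fingers move at their own pace and stop on an object; FORCE is the grip in N (left out, the last holds). Time passes only in rows, so rows that do not move let the fingers close. It gives the time, the measured TCP pose, the force and the opening at its end, in the units of the state.
- env.get_state(): the state, without advancing time (a new reading comes with each control period).
- env.read_camera(name): name is "side" or "top" or "wrist"; returns a dict with "image" (384x512x3 uint8, blue, green, red), "fx", "fy", "cx", "cy" (pixels), "xyz" and "orientation" of the camera in the world. Camera axes: x right, y down, z forward; pixel columns grow to the right and rows downward; lengths in m; the calibration is good to about 2 mm. A picture is of the moment at which its call begins. There is no depth.
- env.job_done(): hands the job in, once; it reports no verdict.
The state is a dict: "t": time; "q": joint angles; "qvel": joint speeds; "tau": joint torques, N m; "tcp_pos": TCP position; "ee_rot": TCP orientation; "wrist_force": force on the tool from outside, world axes, zero at the start; "torque": the same for the moment, N m; "gripper_width": finger opening in m.
Only numpy, scipy, OpenCV 4.12 (cv2) and the standard library are available. Lean on these libraries where they do the work, as an engineer would, in place of code of your own. Each camera call takes 0.05 s, during which the arm holds its last target.

## Working session

There is one attempt and no reset: what is moved stays moved. The work goes in short steps, Python scripts to look and compute and a shell command to move; the robot and the scene stay as the last step left them, time stands still between calls to the robot, and variables do not carry over. Pictures are saved under pics/ and viewed, and the job is handed in when it is done.

```bash
ls; mkdir -p pics
python3 - <<'E'
from bench import env
import cv2
s=env.get_state()
for k,v in s.items(): print(k,v)
for n in ["side","top","wrist"]:
    c=env.read_camera(n); cv2.imwrite(f"pics/{n}0.png",c["image"])
    print(n,c["fx"],c["fy"],c["cx"],c["cy"],c["xyz"],c["orientation"])
E
```

```text
pics
t 0.0
q [ 9.16687043e-01  1.81541017e-01  1.60795114e+00 -8.43705980e-06
  1.35381989e+00 -2.06300074e-01]
qvel [-0.00105535 -0.0001777  -0.0014904  -0.00057806 -0.00170428  0.0015488 ]
tau [-1.46569888e-03 -4.33889294e+01 -3.41835988e+01  7.00027496e-02
  3.89135582e-02 -1.73321714e-04]
tcp_pos [0.24863476 0.51789003 0.23783764]
ee_rot [-0.87404235  1.39003092  0.87304866]
wrist_force [-0.22171438 -0.0113137  -0.2498638 ]
torque [ 0.01218515  0.0070234  -0.01661935]
gripper_width 0.08786029232372498
side 403.3649954494106 403.3649954494106 249.59049026563775 195.81005436014988 [0.61225311 0.72917062 0.90893074] [-0.04220684 -2.94147683  1.06024334]
top 346.8812422134632 346.8812422134632 260.0404207217873 198.1083648150818 [0.49108488 0.03845847 1.051067  ] [-2.13365799  2.18783003 -0.11681396]
wrist 313.162652151764 313.162652151764 255.53256219089278 192.7912176297018 [0.18026406 0.5530511  0.3845446 ] [2.42862628 1.52649981 0.23669914]
```

View pics/side0.png

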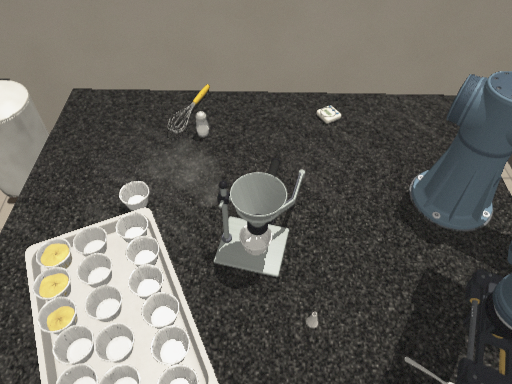

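View pics/top0.png

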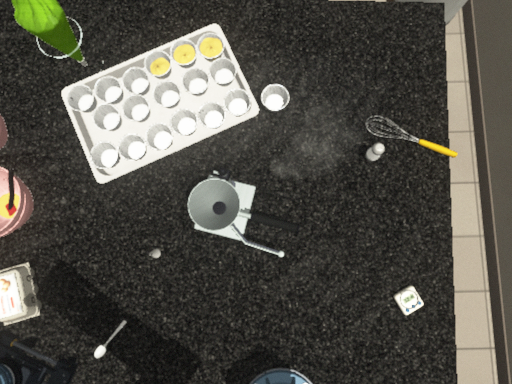

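View pics/wrist0.png

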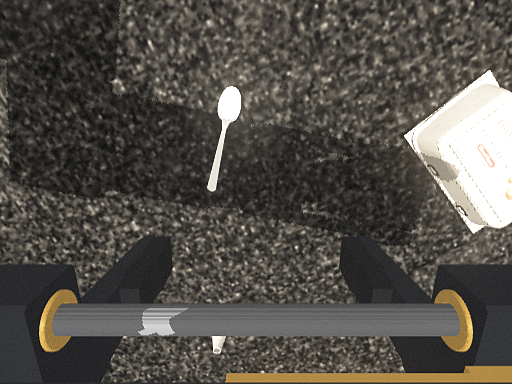

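The top view shows the funnel at about (214,205), the black bar out to (298,225), the lever nose at about (281,254) and the nozzle at (155,253). I'll enlarge it and measure.

```bash
cat > h.py <<'E'
import numpy as np, cv2
from scipy.spatial.transform import Rotation as R
from bench import env
def ray(c,u,v):
    d=R.from_rotvec(c["orientation"]).apply([(u-c["cx"])/c["fx"],(v-c["cy"])/c["fy"],1]); return np.array(c["xyz"]),d
def onz(c,u,v,z):
    o,d=ray(c,u,v); return o+d*(z-o[2])/d[2]
def proj(c,p):
    q=R.from_rotvec(c["orientation"]).inv().apply(np.array(p)-c["xyz"]); return np.array([c["cx"]+c["fx"]*q[0]/q[2],c["cy"]+c["fy"]*q[1]/q[2]])
def crop(c,x0,y0,w,h,s,fn):
    cv2.imwrite(fn,cv2.resize(c["image"][y0:y0+h,x0:x0+w],None,fx=s,fy=s,interpolation=cv2.INTER_CUBIC))
E
python3 - <<'E'
from h import *
crop(env.read_camera("top"),180,160,133,100,6,"pics/topc.png")
crop(env.read_camera("side"),190,140,133,140,4,"pics/sidec.png")
E
```

```text
(no output)
```

View pics/topc.png

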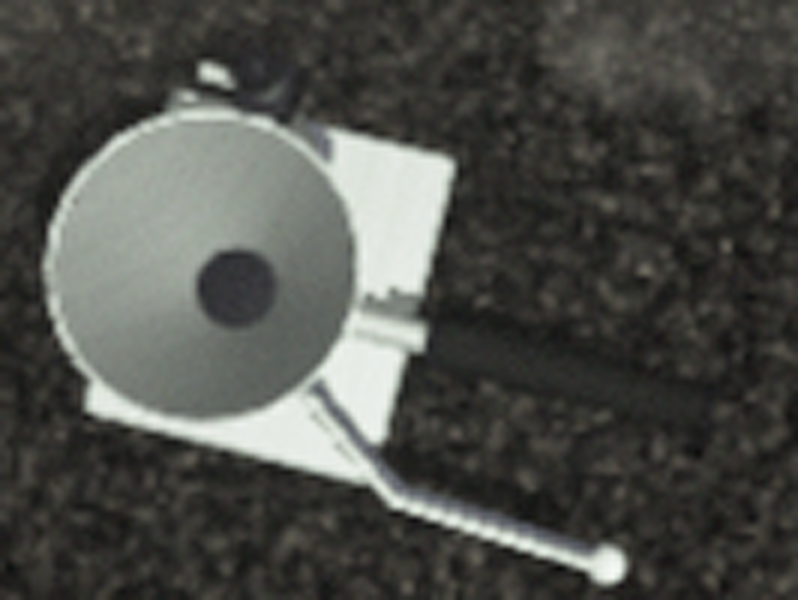

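View pics/sidec.png

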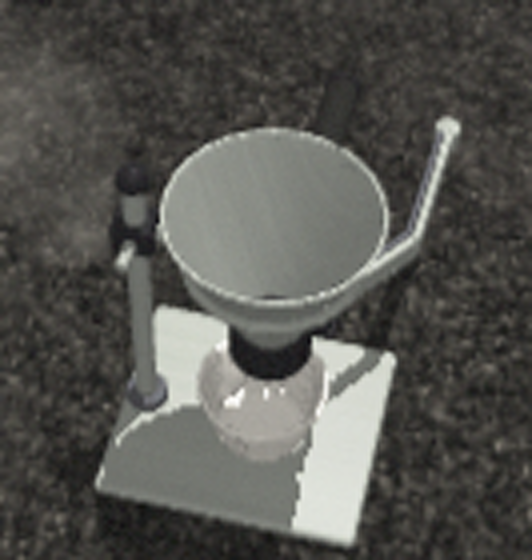

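Run:
```python
from h import *
c=env.read_camera("top"); s=env.read_camera("side")
g=lambda u,v,z:onz(c,180+(u+.5)/6-.5,160+(v+.5)/6-.5,z)
h=lambda u,v,z:onz(s,190+(u+.5)/4-.5,140+(v+.5)/4-.5,z)
n=g(608,566,.12); e=g(397,500,.12); f=g(202,263,.225)
print("nose",n,"elb",e,"funnel",f)
print("side nose",h(448,128,.12),"elbow",h(415,238,.12),"funnel",h(274,215,.225))
a=g(455,157,.014);b=g(378,483,.014);k=g(88,410,.014);print("base",a,b,k)
print("base side",h(395,355,.014),h(355,545,.014),h(98,488,.014),h(158,305,.014))
d=a-b;print("yaw +x",np.arctan2(d[1],d[0])); d=k-b;print("yaw from y",np.arctan2(-d[0],d[1]))
d=g(705,400,.12)-g(425,340,.12);print("bar yaw",np.arctan2(d[0],-d[1]))
d=n-e;print("lever dir",np.arctan2(d[0],-d[1]))
print(env.get_state()["t"])
```

```text
nose [ 0.44645022 -0.00989048  0.12      ] elb [0.47767506 0.08278751 0.12      ] funnel [0.57490502 0.1537295  0.225     ]
side nose [ 0.44711922 -0.0044648   0.12      ] elbow [0.47864873 0.08962321 0.12      ] funnel [0.5728419  0.15628395 0.225     ]
base [0.64671566 0.05519062 0.014     ] [0.48472244 0.09706887 0.014     ] [0.52431055 0.2405884  0.014     ]
base side [0.48436949 0.10505507 0.014     ] [0.52225194 0.24720516 0.014     ] [0.68219896 0.20240947 0.014     ] [0.64445857 0.05859752 0.014     ]
yaw +x -0.25297986057360683
yaw from y -0.2691448854369592
bar yaw -0.23609241324429286
lever dir -0.3249728171066477
0.35
```

```bash
cat >> h.py <<'E'
YAW=-0.26
xd=np.array([np.cos(YAW),np.sin(YAW),0]); yd=np.array([-np.sin(YAW),np.cos(YAW),0])
press=np.array([.4527,.0152,.11])
def st():
    s=env.get_state(); M=R.from_rotvec(s["ee_rot"]).as_matrix(); return s,np.array(s["tcp_pos"]),M
def report():
    s,p,M=st()
    f=np.array(s["wrist_force"]); d=p-press
    print("t",round(s["t"],3),"tcp",p.round(4),"rel press along xd,yd,z mm",(d@xd*1e3).round(1),(d@yd*1e3).round(1),(d[2]*1e3).round(1),"F xd,yd,z",(f@xd).round(2),(f@yd).round(2),f[2].round(2),"w",round(s["gripper_width"],4))
    print("q",np.round(s["q"],3))
E
python3 - <<'E'
from h import *
report()
s,p,M=st(); print(M.round(3))
for sg in (1,-1):
    T=np.stack([[0,0,-1],np.cross(sg*xd,[0,0,-1]),sg*xd],1)
    print(sg,(R.from_matrix(M).inv()*R.from_matrix(T)).as_rotvec())
T=press-xd*.06; T[2]=.238
print("target",T,"shift tool now",(M.T@(T-p)*1e3).round(1))
E
```

```text
t 0.35 tcp [0.2489 0.5182 0.2385] rel press along xd,yd,z mm -326.3 433.7 128.5 F xd,yd,z 0.24 -1.12 -0.36 w 0.0884
q [ 0.917  0.181  1.607  0.     1.354 -0.206]
[[-0.    -0.901  0.433]
 [-0.     0.433  0.901]
 [-1.     0.    -0.   ]]
1 [ 1.38300040e+00 -4.68447770e-04  2.34235159e-04]
-1 [-1.75859218e+00 -2.46576982e-04 -4.93130227e-04]
target [0.3947166  0.03062483 0.238     ] shift tool now [   0.6 -342.6 -376.4]
```

```bash
python3 -m crank '[{"jaw":0,"dp":[0,-34,-38],"rotation":[0,0,0]},{"jaw":0,"dp":[0,-34,-38],"rotation":[0,0,0]},{"jaw":0,"dp":[0,-34,-38],"rotation":[0,0,0]},{"jaw":0,"dp":[0,-34,-38],"rotation":[0,0,0]},{"jaw":0,"dp":[0,-34,-38],"rotation":[0,0,0]},{"jaw":0,"dp":[0,-34,-38],"rotation":[0,0,0]},{"jaw":0,"dp":[0,-34,-38],"rotation":[0,0,0]},{"jaw":0,"dp":[0,-34,-38],"rotation":[0,0,0]},{"jaw":0,"dp":[0,-34,-38],"rotation":[0,0,0]},{"jaw":0,"dp":[0,-36,-34],"rotation":[0,0,0]},{"jaw":0,"dp":[0,0,0],"rotation":[0.173,0,0]},{"jaw":0,"dp":[0,0,0],"rotation":[0.173,0,0]},{"jaw":0,"dp":[0,0,0],"rotation":[0.173,0,0]},{"jaw":0,"dp":[0,0,0],"rotation":[0.173,0,0]},{"jaw":0,"dp":[0,0,0],"rotation":[0.173,0,0]},{"jaw":0,"dp":[0,0,0],"rotation":[0.173,0,0]},{"jaw":0,"dp":[0,0,0],"rotation":[0.173,0,0]},{"jaw":0,"dp":[0,0,0],"rotation":[0.172,0,0]},{"jaw":0,"dp":[0,0,0],"rotation":[0,0,0]}]' 20
python3 - <<'E'
from h import *
report()
s,p,M=st(); print(M.round(3))
for n in ("wrist","side","top"):
    c=env.read_camera(n); cv2.imwrite(f"pics/{n}1.png",c["image"])
E
```

```text
t: 2.72
tcp_pos: [0.3944, 0.0313, 0.2388]
ee_rot: [0.203, 1.561, -0.203]
wrist_force: [0.3, -0.4, -0.8]
gripper_width: 0.0006
t 2.725 tcp [0.3944 0.0313 0.2388] rel press along xd,yd,z mm -60.5 0.6 128.8 F xd,yd,z 0.36 -0.37 -0.83 w 0.0006
q [-0.223 -0.251  2.025 -0.     1.367  0.035]
[[ 0.     0.256  0.967]
 [-0.     0.967 -0.256]
 [-1.    -0.     0.   ]]
```

View pics/wrist1.png

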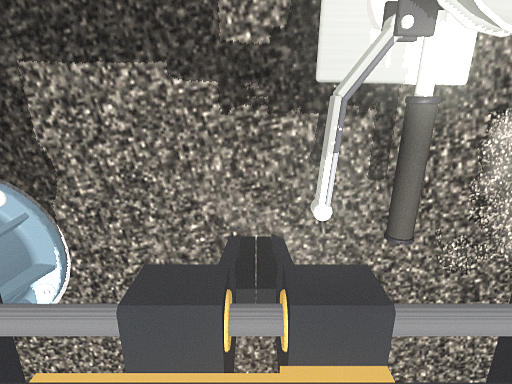

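View pics/side1.png

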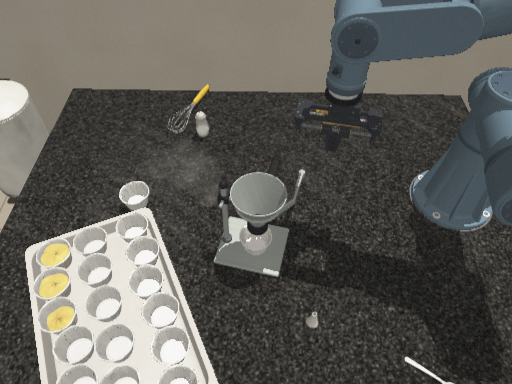

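View pics/top1.png

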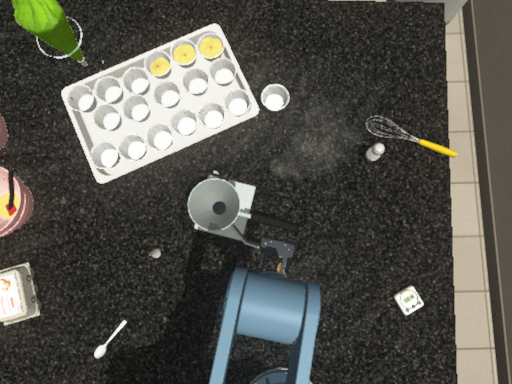

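The wrist view shows the lever from hinge to nose (nose at about (321,211)), with the bar behind it and the shut fingers in front. I'll use it as a third check on the nose position.

Run:
```python
from h import *
c=env.read_camera("wrist")
print("nose",onz(c,321,211,.12),"elbow",onz(c,337,98,.12), "barend",onz(c,400,240,.11), "barroot", onz(c,422,98,.11))
p=press+xd*0; print("press proj",proj(c,press))
d=onz(c,400,240,.11)-onz(c,422,98,.11); print("yaw",np.arctan2(d[0],-d[1]))
crop(c,280,0,180,280,2.8,"pics/w2.png")
```

```text
nose [ 0.44886521 -0.00566291  0.12      ] elbow [0.4803814 0.0874769 0.12     ] barend [ 0.51836379 -0.05915858  0.11      ] barroot [0.55194508 0.06842365 0.11      ]
press proj [318.53754371 185.50254289]
yaw -0.2573751807835363
```

View pics/w2.png

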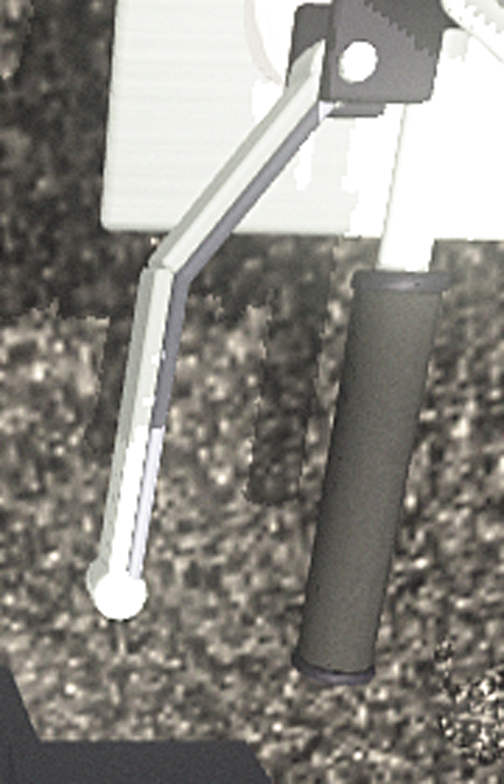

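```bash
python3 -m crank '[{"jaw":0,"dp":[36,0,0],"rotation":[0,0,0]},{"jaw":0,"dp":[37,0,0],"rotation":[0,0,0]},{"jaw":0,"dp":[37,0,0],"rotation":[0,0,0]},{"jaw":0,"dp":[36,0,0],"rotation":[0,0,0]},{"jaw":0,"dp":[0,0,14],"rotation":[0,0,0]},{"jaw":0,"dp":[0,0,14],"rotation":[0,0,0]},{"jaw":0,"dp":[0,0,0],"rotation":[0,0,0]}]'
python3 - <<'E'
from h import *
report()
for n in ("wrist",):
    c=env.read_camera(n); cv2.imwrite(f"pics/{n}3.png",c["image"])
E
```

```text
t: 3.8
tcp_pos: [0.4244, 0.0233, 0.0946]
ee_rot: [0.204, 1.557, -0.204]
wrist_force: [-0.8, -0.2, 0.4]
gripper_width: 0.0003
t 3.8 tcp [0.4244 0.0233 0.0946] rel press along xd,yd,z mm -29.4 0.6 -15.4 F xd,yd,z -0.69 -0.38 0.41 w 0.0003
q [-0.226  0.037  2.093 -0.     1.008  0.034]
```

View pics/wrist3.png

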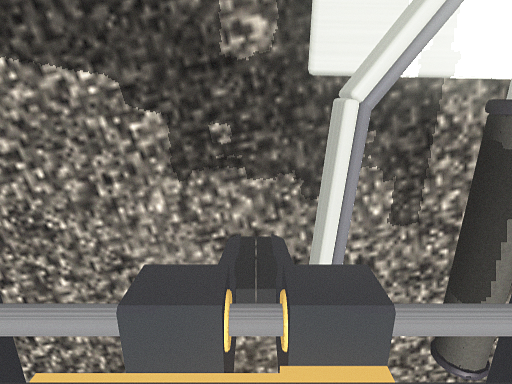

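```bash
python3 -m crank '[{"jaw":0,"dp":[0,0,3],"rotation":[0,0,0]},{"jaw":0,"dp":[0,0,3],"rotation":[0,0,0]},{"jaw":0,"dp":[0,0,3],"rotation":[0,0,0]},{"jaw":0,"dp":[0,0,3],"rotation":[0,0,0]},{"jaw":0,"dp":[0,-0.5,3],"rotation":[0,0,0]},{"jaw":0,"dp":[0,-0.5,3],"rotation":[0,0,0]},{"jaw":0,"dp":[0,0,0],"rotation":[0,0,0]}]'
python3 - <<'E'
from h import *
report()
for n in ("wrist",):
    c=env.read_camera(n); cv2.imwrite(f"pics/{n}4.png",c["image"])
E
```

```text
t: 4.72
tcp_pos: [0.4383, 0.0184, 0.0925]
ee_rot: [0.204, 1.562, -0.204]
wrist_force: [-2.1, -1.5, 1.0]
gripper_width: 0.0004
t 4.725 tcp [0.4383 0.0184 0.0925] rel press along xd,yd,z mm -14.7 -0.6 -17.5 F xd,yd,z -1.67 -1.98 1.02 w 0.0004
q [-0.23   0.076  2.057 -0.     1.01   0.031]
```

View pics/wrist4.png

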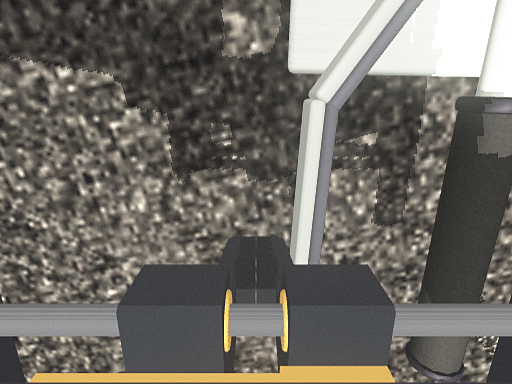

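```bash
python3 -m crank '[{"jaw":0,"dp":[0,-0.5,3],"rotation":[0,0,0]},{"jaw":0,"dp":[0,-0.5,3],"rotation":[0,0,0]},{"jaw":0,"dp":[0,-0.5,3],"rotation":[0,0,0]},{"jaw":0,"dp":[0,-0.5,3],"rotation":[0,0,0]},{"jaw":0,"dp":[0,-0.5,3],"rotation":[0,0,0]},{"jaw":0,"dp":[0,-0.5,3],"rotation":[0,0,0]},{"jaw":0,"dp":[0,-0.5,3],"rotation":[0,0,0]},{"jaw":0,"dp":[0,0,0],"rotation":[0,0,0]},{"jaw":0,"dp":[0,0,0],"rotation":[0,0,0]}]'
python3 - <<'E'
from h import *
report()
for n in ("wrist",):
    c=env.read_camera(n); cv2.imwrite(f"pics/{n}5.png",c["image"])
report()
E
```

```text
t: 5.9
tcp_pos: [0.4579, 0.0095, 0.0926]
ee_rot: [0.204, 1.562, -0.204]
wrist_force: [-5.1, -2.8, 0.7]
gripper_width: 0.0002
t 5.9 tcp [0.4579 0.0095 0.0926] rel press along xd,yd,z mm 6.5 -4.2 -17.4 F xd,yd,z -4.25 -4.02 0.68 w 0.0002
q [-0.239  0.117  2.011 -0.     1.015  0.021]
t 5.95 tcp [0.4578 0.0095 0.0926] rel press along xd,yd,z mm 6.4 -4.2 -17.4 F xd,yd,z -3.82 -3.54 0.34 w 0.0002
q [-2.390e-01  1.170e-01  2.011e+00 -1.000e-03  1.015e+00  2.100e-02]
```

View pics/wrist5.png

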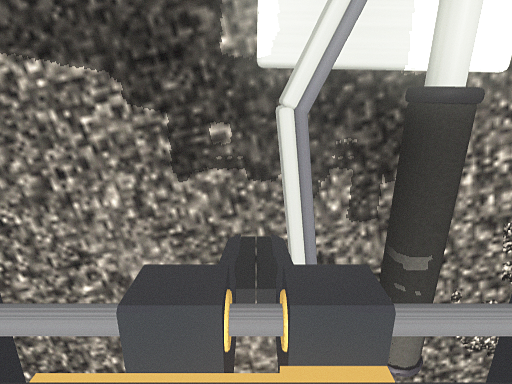

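```bash
python3 -m crank '[{"jaw":0,"dp":[0,-0.5,3],"rotation":[0,0,0]},{"jaw":0,"dp":[0,-0.5,3],"rotation":[0,0,0]},{"jaw":0,"dp":[0,-0.5,3],"rotation":[0,0,0]},{"jaw":0,"dp":[0,-0.5,3],"rotation":[0,0,0]},{"jaw":0,"dp":[0,0,0],"rotation":[0,0,0]},{"jaw":0,"dp":[0,0,0],"rotation":[0,0,0]}]'
python3 - <<'E'
from h import *
report()
E
```

```text
t: 6.7
tcp_pos: [0.4688, 0.0045, 0.0926]
ee_rot: [0.204, 1.562, -0.204]
wrist_force: [-6.0, -3.9, 0.9]
gripper_width: 0.0006
t 6.7 tcp [0.4688 0.0045 0.0926] rel press along xd,yd,z mm 18.4 -6.2 -17.4 F xd,yd,z -4.78 -5.31 0.9 w 0.0006
q [-2.440e-01  1.410e-01  1.984e+00 -1.000e-03  1.018e+00  1.600e-02]
```

```bash
python3 -m crank '[{"jaw":0,"dp":[0,-1,2],"rotation":[0,0,0]},{"jaw":0,"dp":[0,-1,1],"rotation":[0,0,0]},{"jaw":0,"dp":[0,0,0],"rotation":[0,0,0]}]'
python3 - <<'E'
from h import *
report()
E
python3 -m crank '[{"jaw":0,"dp":[0,0,1],"rotation":[0,0,0]},{"jaw":0,"dp":[0,0,1],"rotation":[0,0,0]},{"jaw":0,"dp":[0,0,0],"rotation":[0,0,0]}]'
python3 - <<'E'
from h import *
report()
c=env.read_camera("wrist"); cv2.imwrite(f"pics/wrist6.png",c["image"])
E
```

```text
t: 7.08
tcp_pos: [0.4706, 0.0032, 0.0924]
ee_rot: [0.206, 1.564, -0.202]
wrist_force: [-6.5, 4.0, 3.1]
gripper_width: 0.0006
t 7.075 tcp [0.4706 0.0032 0.0924] rel press along xd,yd,z mm 20.4 -7.0 -17.6 F xd,yd,z -7.32 2.2 3.13 w 0.0006
q [-0.247  0.146  1.979  0.002  1.02   0.011]
t: 7.45
tcp_pos: [0.4712, 0.0031, 0.0922]
ee_rot: [0.205, 1.567, -0.202]
wrist_force: [-12.4, 4.1, 8.8]
gripper_width: 0.0004
t 7.45 tcp [0.4712 0.0031 0.0922] rel press along xd,yd,z mm 21.0 -6.9 -17.8 F xd,yd,z -13.07 0.72 8.75 w 0.0004
q [-0.247  0.149  1.975  0.002  1.024  0.011]
```

View pics/wrist6.png

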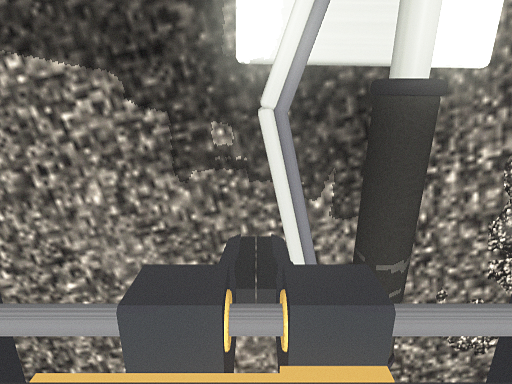

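```bash
python3 -m crank '[{"jaw":0,"dp":[0,0,0],"rotation":[0,0,0]},{"jaw":0,"dp":[0,0,0],"rotation":[0,0,0]},{"jaw":0,"dp":[0,0,0],"rotation":[0,0,0]},{"jaw":0,"dp":[0,0,0],"rotation":[0,0,0]}]'
python3 - <<'E'
from h import *
report()
c=env.read_camera("wrist")
d=onz(c,292,240,.12)-onz(c,262,110,.12); print("outer top edge yaw now",np.arctan2(d[0],-d[1]))
# same edge measured in wrist4 (rest) crop at pose is unknown; use wrist2 rest: lever edge
print(onz(c,262,110,.12))
t=env.read_camera("top"); crop(t,180,160,133,100,6,"pics/topc2.png")
s=env.read_camera("side"); crop(s,190,140,133,140,4,"pics/sidec2.png")
E
```

```text
t: 8.0
tcp_pos: [0.4712, 0.0031, 0.0922]
ee_rot: [0.205, 1.567, -0.202]
wrist_force: [-12.9, 4.5, 7.4]
gripper_width: 0.0007
t 8.0 tcp [0.4712 0.0031 0.0922] rel press along xd,yd,z mm 21.0 -6.9 -17.8 F xd,yd,z -13.67 1.07 7.42 w 0.0007
q [-0.247  0.149  1.975  0.002  1.023  0.011]
outer top edge yaw now -0.020299933740461375
[0.49532751 0.07367781 0.12      ]
```

View pics/sidec2.png

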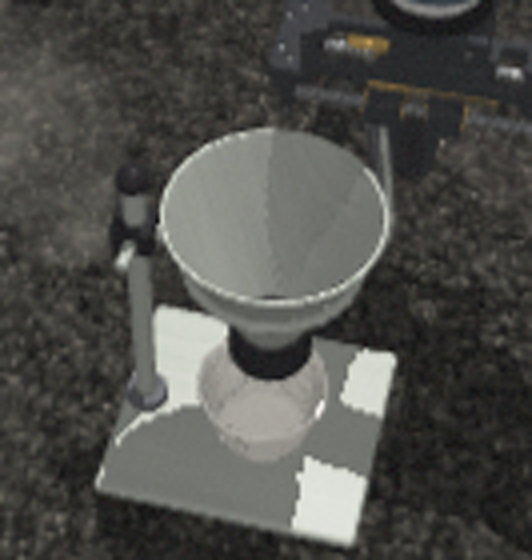

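The outer part's yaw went from -0.325 to -0.020 (a change of 0.305 rad) and the force rose sharply, so the lever is at its stop, held for over 0.5 s at about 13–15 N. Now I'll release it.

```bash
python3 -m crank '[{"jaw":0,"dp":[0,0,-6],"rotation":[0,0,0]},{"jaw":0,"dp":[0,1,-6],"rotation":[0,0,0]},{"jaw":0,"dp":[0,1,-6],"rotation":[0,0,0]},{"jaw":0,"dp":[0,1,-6],"rotation":[0,0,0]},{"jaw":0,"dp":[0,1,-6],"rotation":[0,0,0]},{"jaw":0,"dp":[0,1,-6],"rotation":[0,0,0]},{"jaw":0,"dp":[0,1,-6],"rotation":[0,0,0]},{"jaw":0,"dp":[0,1,-6],"rotation":[0,0,0]},{"jaw":0,"dp":[0,0,-6],"rotation":[0,0,0]},{"jaw":0,"dp":[0,0,-6],"rotation":[0,0,0]},{"jaw":0,"dp":[0,0,0],"rotation":[0,0,0]},{"jaw":0,"dp":[0,0,0],"rotation":[0,0,0]},{"jaw":0,"dp":[0,0,0],"rotation":[0,0,0]},{"jaw":0,"dp":[0,0,0],"rotation":[0,0,0]}]'
python3 - <<'E'
from h import *
report()
c=env.read_camera("wrist"); cv2.imwrite(f"pics/wrist7.png",c["image"])
E
```

```text
t: 9.9
tcp_pos: [0.4173, 0.0236, 0.0927]
ee_rot: [0.204, 1.561, -0.204]
wrist_force: [0.7, -0.1, 0.5]
gripper_width: -0.0
t 9.9 tcp [0.4173 0.0236 0.0927] rel press along xd,yd,z mm -36.3 -0.9 -17.3 F xd,yd,z 0.69 0.07 0.48 w -0.0
q [-0.229  0.027  2.107 -0.     1.007  0.031]
```

View pics/wrist7.png

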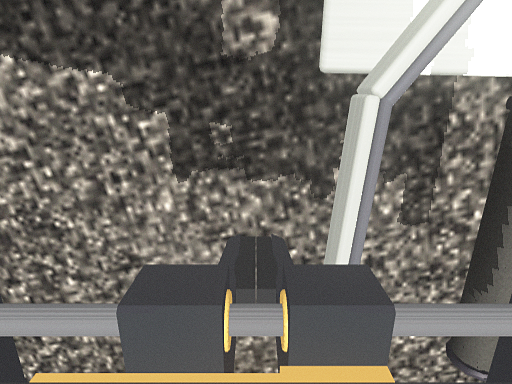

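The fingers are clear and the lever is back out. I'll check its angle against the rest picture, where it ran from (335,100) at its elbow.

Run:
```python
from h import *
c=env.read_camera("wrist")
d=onz(c,331,250,.12)-onz(c,357,95,.12); print("outer edge yaw",np.arctan2(d[0],-d[1]), onz(c,357,95,.12), onz(c,367,95,.12))
report()
```

```text
outer edge yaw -0.33758972667070786 [0.47610696 0.09045626 0.12      ] [0.47962064 0.08951771 0.12      ]
t 10.0 tcp [0.4173 0.0237 0.0927] rel press along xd,yd,z mm -36.4 -0.9 -17.3 F xd,yd,z -0.5 0.1 0.03 w 0.0008
q [-0.229  0.027  2.108 -0.     1.007  0.031]
```

At rest again (yaw -0.338 against -0.325 before, within pixel error). Second press.

```bash
python3 -m crank '[{"jaw":0,"dp":[0,0,6],"rotation":[0,0,0]},{"jaw":0,"dp":[0,0,5],"rotation":[0,0,0]},{"jaw":0,"dp":[0,0,3],"rotation":[0,0,0]},{"jaw":0,"dp":[0,0,3],"rotation":[0,0,0]},{"jaw":0,"dp":[0,-0.5,3],"rotation":[0,0,0]},{"jaw":0,"dp":[0,-0.5,3],"rotation":[0,0,0]},{"jaw":0,"dp":[0,-0.5,3],"rotation":[0,0,0]},{"jaw":0,"dp":[0,-0.5,3],"rotation":[0,0,0]},{"jaw":0,"dp":[0,-0.5,3],"rotation":[0,0,0]},{"jaw":0,"dp":[0,-0.5,3],"rotation":[0,0,0]},{"jaw":0,"dp":[0,-0.5,3],"rotation":[0,0,0]},{"jaw":0,"dp":[0,-0.5,3],"rotation":[0,0,0]},{"jaw":0,"dp":[0,-0.5,3],"rotation":[0,0,0]},{"jaw":0,"dp":[0,-0.5,3],"rotation":[0,0,0]},{"jaw":0,"dp":[0,-0.5,3],"rotation":[0,0,0]},{"jaw":0,"dp":[0,-0.5,3],"rotation":[0,0,0]},{"jaw":0,"dp":[0,-0.5,2],"rotation":[0,0,0]},{"jaw":0,"dp":[0,-0.5,1],"rotation":[0,0,0]},{"jaw":0,"dp":[0,0,0],"rotation":[0,0,0]},{"jaw":0,"dp":[0,0,0],"rotation":[0,0,0]}]'
python3 - <<'E'
from h import *
report()
E
```

```text
t: 12.5
tcp_pos: [0.4694, 0.0026, 0.0926]
ee_rot: [0.204, 1.562, -0.204]
wrist_force: [-5.0, -0.5, -0.2]
gripper_width: -0.0
t 12.5 tcp [0.4694 0.0026 0.0926] rel press along xd,yd,z mm 19.4 -7.8 -17.4 F xd,yd,z -4.7 -1.72 -0.22 w -0.0
q [-0.248  0.141  1.983  0.     1.018  0.012]
```

```bash
python3 -m crank '[{"jaw":0,"dp":[0,0,1],"rotation":[0,0,0]},{"jaw":0,"dp":[0,0,1],"rotation":[0,0,0]},{"jaw":0,"dp":[0,0,0],"rotation":[0,0,0]},{"jaw":0,"dp":[0,0,0],"rotation":[0,0,0]}]'
python3 - <<'E'
from h import *
report()
E
python3 -m crank '[{"jaw":0,"dp":[0,0,1],"rotation":[0,0,0]},{"jaw":0,"dp":[0,0,0],"rotation":[0,0,0]},{"jaw":0,"dp":[0,0,0],"rotation":[0,0,0]}]'
python3 - <<'E'
from h import *
report()
c=env.read_camera("wrist"); cv2.imwrite(f"pics/wrist8.png",c["image"])
c=env.read_camera("side"); cv2.imwrite(f"pics/side8.png",c["image"])
E
```

```text
t: 13.0
tcp_pos: [0.4705, 0.0022, 0.0925]
ee_rot: [0.204, 1.563, -0.204]
wrist_force: [-7.7, -0.3, 2.3]
gripper_width: 0.0004
t 13.0 tcp [0.4705 0.0022 0.0925] rel press along xd,yd,z mm 20.6 -7.9 -17.5 F xd,yd,z -7.34 -2.27 2.28 w 0.0004
q [-0.248  0.145  1.979 -0.     1.02   0.012]
t: 13.38
tcp_pos: [0.4709, 0.0021, 0.0924]
ee_rot: [0.204, 1.565, -0.204]
wrist_force: [-10.4, -0.3, 4.6]
gripper_width: 0.0007
t 13.375 tcp [0.4709 0.0021 0.0924] rel press along xd,yd,z mm 20.9 -8.0 -17.6 F xd,yd,z -10.02 -2.96 4.61 w 0.0007
q [-0.248  0.147  1.977 -0.     1.022  0.012]
```

View pics/wrist8.png

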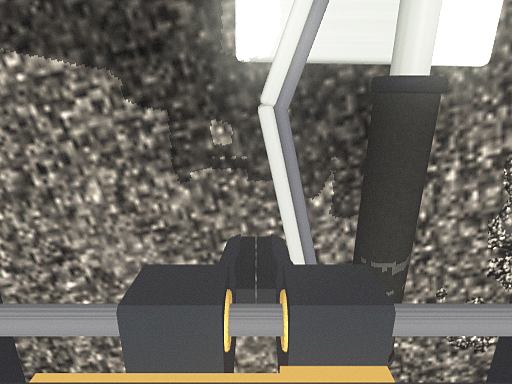

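View pics/side8.png

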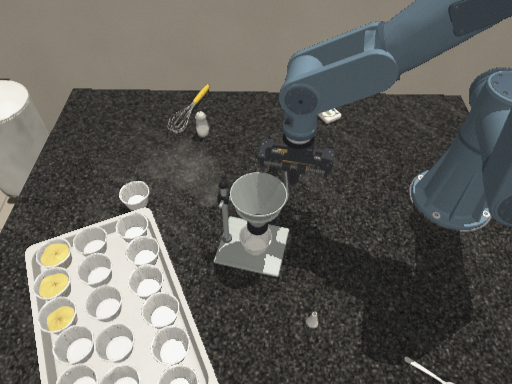

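The lever sits where it did in the first press, with its elbow at about (267,107), and the bystanders haven't moved. I'll add 1 mm for margin, then hand in.

```bash
python3 -m crank '[{"jaw":0,"dp":[0,0,1],"rotation":[0,0,0]},{"jaw":0,"dp":[0,0,0],"rotation":[0,0,0]},{"jaw":0,"dp":[0,0,0],"rotation":[0,0,0]},{"jaw":0,"dp":[0,0,0],"rotation":[0,0,0]}]'
python3 - <<'E'
from h import *
report()
print(env.job_done())
E
```

```text
t: 13.98
tcp_pos: [0.4712, 0.002, 0.0923]
ee_rot: [0.204, 1.567, -0.204]
wrist_force: [-13.6, -0.4, 7.5]
gripper_width: 0.0005
t 13.975 tcp [0.4712 0.002  0.0923] rel press along xd,yd,z mm 21.2 -8.0 -17.7 F xd,yd,z -13.07 -3.87 7.53 w 0.0005
q [-2.480e-01  1.490e-01  1.975e+00 -1.000e-03  1.023e+00  1.200e-02]
the job is handed in; nothing more can be done
None
```

I pressed the lever to its stop twice with the shut fingers' outer side, and handed the job in at about 14 s with the lever still held there. The hand-in gives no verdict, so these are my own readings:

- **First press:** the lever turned about 0.305 rad in the camera image, and I held it for over 0.5 s with about 13–15 N at the wrist.
- **Release:** I backed the fingers clear and the lever sprang fully out. Its angle matched the rest angle to within about 0.013 rad, which is roughly pixel error. The wrist force was near zero.
- **Second press:** the fingers stopped within 1.2 mm of where they were in the first press, and the wrist camera showed the lever in the same place. The push at hand-in was about 13–16 N, inside the 3–40 N range.
- **Bar and bystanders:** the pictures showed the fingers on the lever's outer side and clear of the bar. The cup and the nozzle looked unmoved. I judged the shaker only by eye, and none of the three was measured.

The push also showed an upward wrist force of about 7.5 N. I put that down to friction at the stop.

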